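# Refit the stop in an under-stair shoe tray

### The arm

A 6-joint arm with a two-finger parallel gripper is mounted at the origin on the work surface. World frame = base frame: x ahead of the robot, y to its left, z up, the work surface at z = 0. Lengths are in m, angles in rad, forces in N, time in s.
With the tool pointing down it reaches from about 0.3 to 0.775 m from the base axis. Payload 14.6 kg.
Tool frame: the origin (TCP) lies midway between the tips of the shut fingers; the grasp point (between the pads) lies 19 mm behind it (ctrl.hold_point_z is the distance from the TCP to the grasp point, in m); z points along the fingers, x is the direction in which the jaws open and shut, and the axes are right-handed (so a half turn about z gives the same grasp; the last joint's range is limited). The gripper opens to 94 mm and grips with 3 to 60 N. Pads are 16 mm wide; open, the fingers measure 119 mm over their backs; the gripper's body (75 mm by 177 mm) begins 78 mm behind the grasp point.
Start: joints at [-1.341, 0.3, 1.521, -0, 1.321, -0.067], TCP at [0.161, -0.526, 0.205] pointing down, gripper open.
Joint ranges: [-3.03, 3.03], [-0.79, 2.21], [0.23, 2.52], [-1.04, 4.18], [0, 3.07], [-2.55, 2.55]. Speed limits (rad/s): [2.22, 2.22, 2.57, 3.14, 3.14, 3.14].

### API

Orientations are given as [roll, pitch, yaw] about the fixed x, y, z axes, in that order (R = Rz(yaw) Ry(pitch) Rx(roll)).
In Python, from station import ctrl, viewer, ticket, nets gives the robot as it stands.
- The arm moves only by the tool carry_out, never from a script. Its argument "commands" is one flat list of numbers, 7 for each row, row after row: the closure, from -1 (fully open) to 1 (shut), so that 0 is half open, then the shift along the world's x, y, z in cm, then the turn, a rotation vector about the world's x, y, z in rad. In form: [gripper, tx, ty, tz, ax, ay, az, gripper, tx, ty, tz, ax, ay, az, ...]. A call has 1 to 12 rows; each row is the pose to reach, as a shift and turn from the pose measured when the call began; what a row does not reach only later rows make up. A row lasts 1/12 s, in which the tool goes at most 41.7 mm and 7.16 degrees, less where a joint would pass 70% of its speed; a pose out of reach is approached as far as the arm can. A call with a gripper value outside its range is refused whole. The fingers move at their own pace and stop on an object; "force" is the grip in N (left out, the last holds). Time passes only in rows, so rows that repeat a pose let the fingers close. It gives the time, the measured TCP pose, the force and the opening at its end, in the units of the state.
- ctrl.get_obs(): the state, without advancing time (a new reading comes with each control period).
- viewer.camera(name): name is "scene" or "top"; returns (picture, depth): 480x640x3 uint8, blue, green, red; 480x640 float32, m along the optical axis (not along the pixel's ray), 0 where there is no reading.
- viewer.camera_info(name): a dict with "fx", "fy", "cx", "cy" (pixels), "R" (3x3) and "t" (3): a world point X has camera coordinates R X + t. Camera axes: x right, y down, z forward; pixel columns grow to the right and rows downward; lengths in m; the calibration is good to about 2 mm. A picture is of the moment at which its call begins. camera_info takes no time and is no camera call.
- ticket.hand_in(): hands the job in, once; it reports no verdict.
Trained networks look in the newest picture that a camera, given by its name, has taken for a name from the list of things; names that differ only in an ending like _2 or _b are one class to them, and where a whole thing is asked for, a point or a joint stands for the part that bears it (a point fixed in the world has none). Each returns a list of dicts, best first, with "confidence" (0 to 1); they miss things now and then, are a little off and sometimes report something else, mostly with a low value. They report only what shows in the picture. A call takes as long as a camera call.
- nets.silhouettes(camera, thing): "region" (480x640 bool, what is visible of it) and "extent" ([left, top, right, bottom] in pixels, round what is visible of it).
The state is a dict: "time_s": time; "qpos": joint angles; "joint_vel": joint speeds; "tau": joint torques, N m; "ee_pos": TCP position; "eef_rot": TCP orientation; "force": force on the tool from outside, world axes, zero at the start; "moment": the same for the moment, N m; "grip_width": finger opening in m.
Only numpy, scipy, OpenCV 4.12 (cv2) and the standard library are available. Lean on these libraries where they do the work, as an engineer would, in place of code of your own. Each camera call takes 0.05 s, during which the arm holds its last target. There are 200 camera calls.

### The job

Slide the loose stop along its guide, towards the bolt, until its slotted foot is fully home around the bolt under the wing nut. Then tighten the wing nut finger-tight (clockwise from above), so that its washer clamps the foot firmly but is not overtightened, and let go. Leave the polish tin, the brush and the green flask where they are.

Things in the scene. Friction and masses are not known exactly. Their poses are not given: they have to be found in the camera images.
- tray: open plywood tray 304 x 380 mm, walls 12 mm thick and 60 mm high, floor 9 mm thick, fixed. Origin under its centre; its x points to the rear wall, away from the robot; the front (-x) has a hand scoop. Two aluminium guide ribs 8 mm high run along its x on the floor, 47 mm apart, from x = -45 to +105 mm, centred on y = 0.
- bolt (a point): foot of the upright steel bolt (diameter 8 mm; it ends inside the nut) on the tray floor, at x = +100 mm, y = 0 of the tray; the rear wall's inner face is 40 mm beyond its axis. Axes as the tray.
- wingnut: blue wing nut captive on the bolt; clockwise from above lowers it, a little each turn. Origin on the bolt axis at the washer's underside, z up. The two wings lie along its own x: 56 mm tip to tip, 8 mm thick, each 4 to 28 mm from the axis, 11 to 43 mm above the origin; the hub below them has 21 mm diameter. Loose it turns with about 0.025 N m and stays where it is left.
- stop: loose stop, about 0.3 kg: a steel foot 5 mm thick, 44 mm wide, flat on the tray floor between the ribs, x along it to its open end. Origin on the foot's underside on the slot's centre line. The slot is 11 mm wide, from x = -6.5 mm to the end at +19.5 mm; home, the bolt rests in the slot's end, the origin about 2.5 mm past the bolt's axis. It starts 35 to 60 mm short.
- polish: red polish tin 68 mm in diameter, 28 mm high, in the tray. Leave alone. Origin under its centre.
- brush: shoe brush 130 x 42 x 36 mm, in the tray. Leave alone. Origin under its centre.
- flask: green flask 68 mm in diameter, 190 mm high, standing on the table left of the tray. Leave alone. Origin under its centre.
- washer: steel washer, 32 mm diameter, 3 mm thick, under the nut and turning with it, sprung, clear of the foot at first by an unknown part of a turn or so. Once it touches, its rubbing adds about 0.01 N m per newton of clamping while turning (differs by 20 percent; less when held still). Finger-tight means 11 to 19 N, felt as 0.14 to 0.21 N m in all. Origin at its underside, on the axis.
- upright (a point): middle of the top edge of the stop's wooden upright, 55 mm above the foot's underside; axes as the stop. The upright is 140 mm wide along y, 12 mm thick (x from -6 to +6 mm of this point), 42 mm high, on the foot's near end; its middle lies 49 mm before the stop's origin. Home, its inner face stands about 40 mm from the bolt's axis.

How it is judged:
By the outcome, as a careful person would: the job done as asked, in the order asked, and still so for the second after the job is handed in, with the robot touching nothing.
It also fails if it takes over 72 s, if anything falls off the work surface, if the arm or the gripper's body presses on something with over 40 N, if the wrist force passes 120 N, or if a joint passes its speed limit or range.

## Working session

There is one attempt and no reset: what is moved stays moved. The work goes in short steps, Python scripts to look and compute and a tool call to move; the robot and the scene stay as the last step left them, time stands still between calls to the robot, and variables do not carry over. Pictures are saved under pics/ and viewed, about 8 in all and at most 12, crops included, and the job is handed in when it is done.

Besides the shell and the picture viewer there is one more tool, called after "Request:" as a command line: name --argument value ..., lists and objects as JSON in quotes. carry_out: Moves the arm, as the interface text tells. Its arguments: {"type":"object","properties":{"commands":{"type":"array","items":{"type":"number"}},"force":{"type":"number"}},"required":["commands"]}

```bash
ls; mkdir -p pics
cat > h.py <<'E'
import numpy as np, cv2
from station import ctrl, viewer, ticket, nets
def cloud(name, depth):
    c=viewer.camera_info(name); v,u=np.mgrid[:480,:640]
    P=np.stack([(u-c['cx'])/c['fx']*depth,(v-c['cy'])/c['fy']*depth,depth],-1)
    W=(P-np.array(c['t']))@np.array(c['R'])
    W[depth<=0]=np.nan
    return W
def proj(name,X):
    c=viewer.camera_info(name); p=np.array(c['R'])@np.array(X)+np.array(c['t'])
    return p[0]/p[2]*c['fx']+c['cx'], p[1]/p[2]*c['fy']+c['cy']
E
python3 - <<'E'
from h import *
for n in ['top','scene']:
    im,d=viewer.camera(n); cv2.imwrite(f'pics/{n}1.png',im); W=cloud(n,d)
    c=viewer.camera_info(n); print(n,c['fx'],-np.array(c['R']).T@np.array(c['t']))
    for t in ['tray','wingnut','stop','polish','brush','flask']:
        for r in nets.silhouettes(n,t)[:2]:
            m=r['region']; p=W[m]; p=p[~np.isnan(p[:,0])]
            print(t,round(r['confidence'],2),np.array(r['extent']).round(),np.median(p,0).round(3),np.percentile(p,2,axis=0).round(3),np.percentile(p,98,axis=0).round(3)) if len(p) else None
print(ctrl.get_obs(), ctrl.hold_point_z)
E
```

```text
pics
top 542.7267656476795 [0.34458126 0.13325958 1.18103501]
tray 0.7 [276. 156. 496. 353.] [ 0.486 -0.     0.011] [ 0.32  -0.197  0.005] [0.667 0.197 0.063]
wingnut 0.51 [357. 199. 371. 221.] [0.587 0.035 0.029] [0.561 0.021 0.016] [0.608 0.049 0.062]
wingnut 0.35 [275. 158. 493. 352.] [ 0.487 -0.     0.011] [ 0.321 -0.197  0.005] [0.666 0.197 0.063]
stop 0.78 [349. 223. 414. 266.] [0.512 0.011 0.018] [ 0.472 -0.057  0.01 ] [0.559 0.064 0.068]
polish 0.83 [322. 287. 355. 321.] [0.39  0.095 0.037] [0.361 0.065 0.021] [0.421 0.125 0.041]
brush 0.74 [414. 203. 459. 262.] [ 0.535 -0.113  0.045] [ 0.479 -0.149  0.016] [ 0.595 -0.079  0.05 ]
flask 0.69 [168. 216. 210. 260.] [0.521 0.391 0.127] [0.498 0.37  0.013] [0.557 0.426 0.192]
scene 492.0257962226003 [1.05176804 0.01840638 0.766794  ]
tray 0.88 [113. 150. 374. 363.] [ 0.506 -0.005  0.011] [ 0.313 -0.194  0.007] [0.682 0.206 0.062]
wingnut 0.67 [258. 258. 275. 294.] [0.591 0.036 0.042] [0.567 0.02  0.018] [0.611 0.048 0.062]
stop 0.8 [203. 215. 282. 280.] [0.505 0.008 0.039] [ 0.475 -0.059  0.012] [0.555 0.066 0.066]
polish 0.91 [26
[... 233 characters left out ...]
 [0.516 0.371 0.011] [0.562 0.424 0.191]
{'time_s': 0.7, 'qpos': array([-1.34057747e+00,  2.99899530e-01,  1.52099937e+00,  1.42831700e-05,
        1.32068258e+00, -6.65903371e-02]), 'joint_vel': array([-0.00011243,  0.00123135, -0.00051818,  0.00069723,  0.00043837,
        0.00053183]), 'tau': array([-1.41740984e-03, -5.31578135e+01, -3.52878642e+01,  7.08124624e-02,
        2.12234922e-02, -1.84049929e-05]), 'ee_pos': array([ 0.16086355, -0.52594477,  0.20544611]), 'eef_rot': array([-3.14157959e+00, -1.20744950e-05, -1.27399067e+00]), 'force': array([ 0.20497689,  0.51253746, -0.04135919]), 'moment': array([-0.00094756, -0.08619277, -0.00311521]), 'grip_width': 0.09396133700404892} 0.0188
```

Run:
```python
import cv2
a=cv2.imread('pics/top1.png')[140:360,270:500]; b=cv2.imread('pics/scene1.png')[140:370,110:380]
cv2.imwrite('pics/a.png',cv2.resize(a,None,fx=2.6,fy=2.6,interpolation=cv2.INTER_CUBIC)); cv2.imwrite('pics/b.png',cv2.resize(b,None,fx=2.6,fy=2.6,interpolation=cv2.INTER_CUBIC))
```

```text
(no output)
```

View pics/a.png

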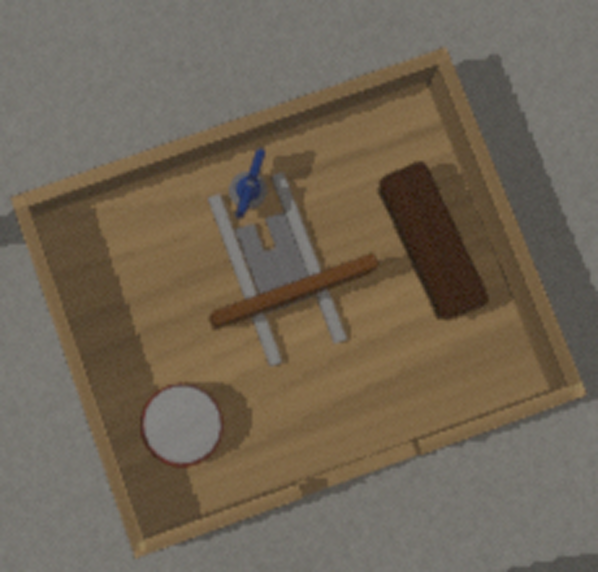

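View pics/b.png

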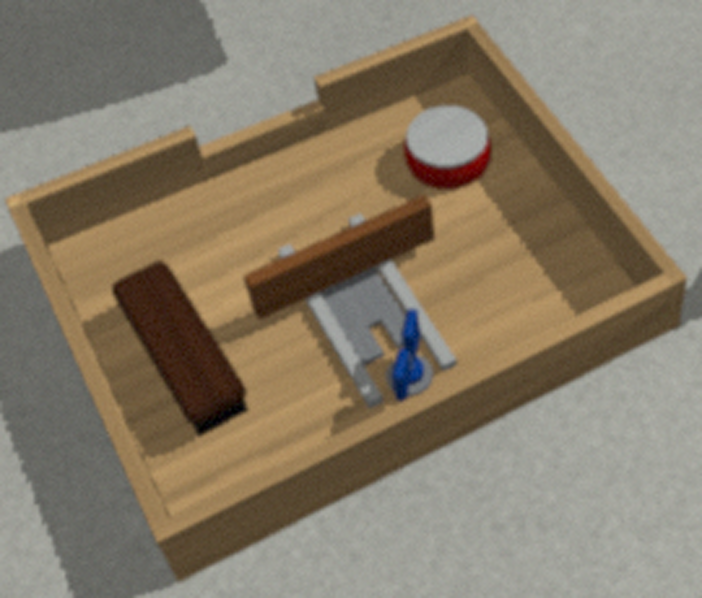

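The views show the tray yawed about +18°. In the top crop the blue nut is at (250,187), its wings running from (262,152) to (240,215). The stop's upright runs from (213,320) to (375,262), and the open slot at (265,235) faces the nut. Next I fit precise poses.

```bash
cat >> h.py <<'E'
def rect(p):
    (c,s,a)=cv2.minAreaRect((p[:,:2]*1000).astype(np.float32)); b=cv2.boxPoints((c,s,a))
    e=b[1]-b[0],b[2]-b[1]; L=max(e,key=np.linalg.norm)
    return np.round(np.array(c)/1000,4),np.round(s,1),np.round(np.degrees(np.arctan2(L[1],L[0]))%180,1)
def pick(n,t,zlo,zhi,rad=None,c=None):
    r=nets.silhouettes(n,t); 
    if not r: return None
    return r[0]['region']
E
python3 - <<'E'
from h import *
for n in ['top','scene']:
    im,d=viewer.camera(n); W=cloud(n,d); x,y,z=W[...,0],W[...,1],W[...,2]
    hsv=cv2.cvtColor(im,cv2.COLOR_BGR2HSV)
    def S(m): return W[m&~np.isnan(z)]
    box=(x>.25)&(x<.75)&(abs(y)<.27)
    print(n,'wall',rect(S(box&(z>.055)&(z<.066)&(((x-.49)**2+y**2)>.13**2))))
    up=(z>.055)&((x-.51)**2+(y-.005)**2<.085**2)&~((x-.587)**2+(y-.035)**2<.035**2)
    p=S(up); print('upright',rect(p),np.median(p,0).round(4),len(p))
    blue=(hsv[...,0]>100)&(hsv[...,0]<130)&(hsv[...,1]>120)&((x-.587)**2+(y-.035)**2<.05**2)
    p=S(blue); q=p[p[:,2]>.03]; print('nut',rect(q),q.mean(0).round(4),'zmax',np.percentile(p[:,2],[1,50,95,98]).round(4),len(q))
    print(cv2.fitLine(q[:,:2].astype(np.float32),2,0,.01,.01).ravel().round(3))
    fl=(z<.02)&(z>0)&box; print('floor',np.nanmedian(z[fl]))
E
```

```text
top wall (array([0.4923, 0.0025]), array([305.1, 380.6]), np.float32(108.5))
upright (array([0.4962, 0.0032]), array([ 12.5, 139.2]), np.float32(109.0)) [0.4957 0.0048 0.0641] 400
nut (array([0.5859, 0.0354]), array([ 7.2, 51.3]), np.float32(163.6)) [0.5835 0.0357 0.0592] zmax [0.0245 0.0586 0.062  0.0629] 51
[ 0.942 -0.337  0.584  0.036]
floor 0.005862873689926824
scene wall (array([0.4889, 0.0036]), array([308.8, 381.1]), np.float32(108.6))
upright (array([0.4945, 0.0032]), array([ 15.5, 139.4]), np.float32(109.7)) [0.4975 0.0009 0.0637] 625
nut (array([0.5872, 0.0351]), array([ 7.2, 53. ]), np.float32(160.2)) [0.5905 0.0347 0.0521] zmax [0.0249 0.0514 0.0607 0.0614] 177
[ 0.941 -0.339  0.591  0.035]
floor 0.002513440734223827
```

Request:
carry_out --commands '[1,30.7,52,-8,0,0,0.026,1,30.7,52,-8,0,0,0.026,1,30.7,52,-8,0,0,0.026,1,30.7,52,-8,0,0,0.026,1,30.7,52,-8,0,0,0.026,1,30.7,52,-8,0,0,0.026,1,30.7,52,-8,0,0,0.026,1,30.7,52,-8,0,0,0.026,1,30.7,52,-8,0,0,0.026,1,30.7,52,-8,0,0,0.026,1,30.7,52,-8,0,0,0.026,1,30.7,52,-8,0,0,0.026]' --force 40

```text
time_s: 1.8
ee_pos: [0.4136, -0.0971, 0.1399]
eef_rot: [-3.141, -0.001, -1.248]
force: [0.9, -0.7, 0.3]
grip_width: 0.0174
```

Request:
carry_out --commands '[1,5.4,9.1,-4,0,0,0,1,5.4,9.1,-4,0,0,0,1,5.4,9.1,-4,0,0,0,1,5.4,9.1,-7,0,0,0,1,5.4,9.1,-10.5,0,0,0,1,5.4,9.1,-10.5,0,0,0,1,5.4,9.1,-10.5,0,0,0,1,5.4,9.1,-10.5,0,0,0]'

```text
time_s: 2.47
ee_pos: [0.4683, -0.0064, 0.0365]
eef_rot: [-3.139, -0.001, -1.249]
force: [0.3, -0.5, 1.4]
grip_width: 0.0004
```

Request:
carry_out --commands '[1,0.9,0.3,0,0,0,0,1,1.5,0.5,0,0,0,0,1,2.1,0.7,0,0,0,0,1,2.7,0.9,0,0,0,0,1,3.2,1.07,0,0,0,0,1,3.8,1.27,0,0,0,0,1,4.4,1.47,0,0,0,0,1,4.7,1.58,0,0,0,0,1,5.0,1.68,0,0,0,0,1,5.0,1.68,0,0,0,0]'

```text
time_s: 3.3
ee_pos: [0.5188, 0.0106, 0.0364]
eef_rot: [-3.139, -0.001, -1.248]
force: [0.1, 0.2, -0.7]
grip_width: 0.0008
```

```bash
cat >> h.py <<'E'
B=np.array([.5863,.0347]); A=np.array([np.cos(np.radians(18.5)),np.sin(np.radians(18.5))]); N=np.array([-A[1],A[0]])
def look(n='top'):
    im,d=viewer.camera(n); W=cloud(n,d); p=W.reshape(-1,3); p=p[~np.isnan(p[:,0])]
    q=p[:,:2]-B; s=q@A; t=q@N
    m=(p[:,2]>.055)&(p[:,2]<.07)&(s>-.11)&(s<-.037)&(abs(t)>.035)&(abs(t)<.075)
    for k in (1,-1):
        g=m&(t*k>0); print(n,'upright side',k,'s mid',s[g].mean().round(4),np.percentile(s[g],[3,97]).round(4),g.sum())
    return im,W
E
python3 - <<'E'
from h import *
im,_=look('top'); look('scene'); o=ctrl.get_obs(); print(o['ee_pos'],o['force'],(o['ee_pos'][:2]-B)@A)
E
```

```text
h.py:26: RuntimeWarning: Mean of empty slice.
  g=m&(t*k>0); print(n,'upright side',k,'s mid',s[g].mean().round(4),np.percentile(s[g],[3,97]).round(4),g.sum())
  ret = ret.dtype.type(ret / rcount)
Traceback (most recent call last):
  File "h.py", line 26, in look
    g=m&(t*k>0); print(n,'upright side',k,'s mid',s[g].mean().round(4),np.percentile(s[g],[3,97]).round(4),g.sum())
                                                                       ~~~~~~~~~~~~~^^^^^^^^^^^^^
IndexError: index -1 is out of bounds for axis 0 with size 0
```

```bash
sed -i 's/        g=m&(t\*k>0); print/        g=m\&(t*k>0)\n        if g.sum()>5: print/' h.py
python3 - <<'E'
from h import *
im,_=look('top'); look('scene'); o=ctrl.get_obs(); print(o['ee_pos'],o['force'],(o['ee_pos'][:2]-B)@A)
E
```

```text
scene upright side 1 s mid -0.054 [-0.0612 -0.0497] 153
scene upright side -1 s mid -0.0537 [-0.061  -0.0492] 177
[0.51834479 0.01042101 0.03644981] [-0.66279838 -1.06003324  0.08982678] -0.07214737443471839
```

Request:
carry_out --commands '[1,0.2,0.06,0,0,0,0,1,0.4,0.13,0,0,0,0,1,0.5,0.17,0,0,0,0,1,0.6,0.2,0,0,0,0,1,0.7,0.23,0,0,0,0]'

```text
time_s: 3.87
ee_pos: [0.5253, 0.0127, 0.0364]
eef_rot: [-3.139, -0.001, -1.249]
force: [-1.9, -0.2, 0.5]
grip_width: 0.0003
```

Request:
carry_out --commands '[1,0.08,0.027,0,0,0,0,1,0.12,0.04,0,0,0,0]'

```text
time_s: 4.03
ee_pos: [0.5266, 0.0131, 0.0364]
eef_rot: [-3.139, -0.001, -1.248]
force: [-3.0, -1.4, 1.9]
grip_width: 0.0006
```

Request:
carry_out --commands '[1,0.08,0.027,0,0,0,0,1,0.12,0.04,0,0,0,0]'

```text
time_s: 4.2
ee_pos: [0.5269, 0.0133, 0.0364]
eef_rot: [3.141, -0.001, -1.248]
force: [-12.2, -4.6, 10.6]
grip_width: 0.0004
```

Request:
carry_out --commands '[1,0.06,0.02,0,0,0,0,1,0.1,0.03,0,0,0,0]'

```text
time_s: 4.37
ee_pos: [0.5269, 0.0133, 0.0365]
eef_rot: [3.138, -0.0, -1.248]
force: [-15.0, -4.8, 10.9]
grip_width: 0.0005
```

Request:
carry_out --commands '[1,-1.5,-0.5,0,0,0,0,1,-2.0,-0.7,1,0,0,0,1,-2.0,-0.7,5,0,0,0,1,-2.0,-0.7,9,0,0,0,1,-6,-2,13,0,0,0.125,1,-10,-3,13,0,0,0.25,0.5,-10,-3,13,0,0,0.375,0.5,-10,-3,13,0,0,0.5,0.5,-10,-3,13,0,0,0.625,0.5,-10,-3,13,0,0,0.75,0.5,-10,-3,13,0,0,0.875,0.5,-10,-3,13,0,0,1.0]'

```text
time_s: 5.37
ee_pos: [0.4272, -0.0167, 0.1667]
eef_rot: [3.139, -0.002, -0.242]
force: [-0.0, 0.8, -0.1]
grip_width: 0.0236
```

```bash
cat >> h.py <<'E'
def nut(n,im,W):
    hsv=cv2.cvtColor(im,cv2.COLOR_BGR2HSV); x,y,z=W[...,0],W[...,1],W[...,2]
    blue=(hsv[...,0]>100)&(hsv[...,0]<130)&(hsv[...,1]>120)&((x-B[0])**2+(y-B[1])**2<.05**2)&(z>.03)
    q=W[blue]; r=rect(q); print(n,'nut',r,len(q),'z',np.percentile(q[:,2],[50,95,98]).round(4)); return r
E
python3 - <<'E'
from h import *
o=ctrl.get_obs(); print(o['ee_pos'],o['eef_rot'],o['force'],o['moment'])
for n in('top','scene'):
    im,W=look(n); nut(n,im,W)
    c=np.array(proj(n,[.57,.03,.03])).astype(int); k=im[c[1]-60:c[1]+60,c[0]-60:c[0]+60]
    cv2.imwrite(f'pics/{n}2.png',cv2.resize(k,(400,400),interpolation=cv2.INTER_CUBIC))
cv2.imwrite('pics/c2.png',np.hstack([cv2.imread('pics/top2.png'),cv2.imread('pics/scene2.png')]))
E
```

```text
[ 0.42719586 -0.01669351  0.16669666] [ 3.13873765e+00 -1.51212906e-03 -2.42175328e-01] [-0.02815198  0.76871923 -0.13713016] [-0.03691014 -0.06731569  0.02797295]
top upright side 1 s mid -0.0465 [-0.052  -0.0403] 101
top upright side -1 s mid -0.0461 [-0.0519 -0.0404] 74
top nut (array([0.5863, 0.0353]), array([ 7.2, 51.6]), np.float32(163.2)) 53 z [0.0598 0.0624 0.0639]
scene upright side 1 s mid -0.0457 [-0.0533 -0.0411] 156
scene upright side -1 s mid -0.0458 [-0.0526 -0.0412] 176
scene nut (array([0.5866, 0.0345]), array([ 7.9, 53.2]), np.float32(160.4)) 191 z [0.0564 0.061  0.0614]
```

View pics/c2.png

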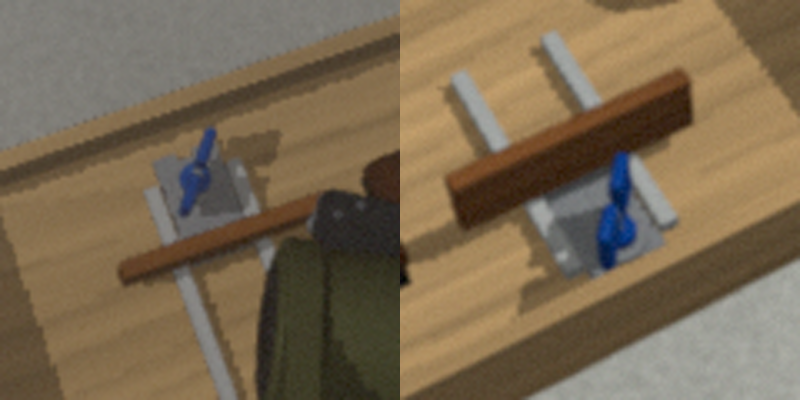

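The stop is home: its upright lies 46–46.5 mm before the bolt, where 46.5 is expected, and the foot is under the nut. The nut still points at about -19°. Now to the nut.

Request:
carry_out --commands '[0.15,3,1,0,0,0,0.124,0.15,6,2,0,0,0,0.248,0.15,9,3,-1,0,0,0.372,0.15,12,4,-2,0,0,0.496,0.15,15.9,5.2,-3,0,0,0.62,0.15,15.9,5.2,-4,0,0,0.744,0.15,15.9,5.2,-4,0,0,0.868,0.15,15.9,5.2,-4,0,0,0.992,0.15,15.9,5.2,-4,0,0,1.116,0.15,15.9,5.2,-4,0,0,1.24,0.15,15.9,5.2,-4,0,0,1.364,0.15,15.9,5.2,-4,0,0,1.48]'

```text
time_s: 6.47
ee_pos: [0.5863, 0.0354, 0.1266]
eef_rot: [3.138, -0.001, 1.235]
force: [0.1, -0.6, 1.2]
grip_width: 0.04
```

```bash
cat > st.py <<'E'
from h import *
o=ctrl.get_obs(); print(o['time_s'],o['ee_pos'].round(4),'yaw',round(float(np.degrees(o['eef_rot'][2])),1),'rot',o['eef_rot'].round(3),'F',o['force'].round(2),'M',o['moment'].round(3),'w',round(o['grip_width'],4),'q6',round(o['qpos'][5],2))
E
python3 st.py
```

```text
6.4667 [0.5863 0.0354 0.1266] yaw 70.8 rot [ 3.138e+00 -1.000e-03  1.235e+00] F [ 0.05 -0.63  1.24] M [ 0.043 -0.077  0.029] w 0.04 q6 -1.24
```

Request:
carry_out --commands '[0.15,0.02,-0.05,-4,0,0,0,0.15,0.02,-0.05,-7,0,0,0,0.15,0.02,-0.05,-9.3,0,0,0,0.15,0.02,-0.05,-9.3,0,0,0,0.15,0.02,-0.05,-9.3,0,0,0]'

```text
time_s: 6.88
ee_pos: [0.5863, 0.0349, 0.0333]
eef_rot: [3.14, -0.001, 1.232]
force: [0.2, -0.3, 1.1]
grip_width: 0.04
```

```bash
python3 st.py
python3 - <<'E'
from station import ctrl,viewer
import numpy as np
for i in range(4): viewer.camera('top'); print(ctrl.get_obs()['moment'].round(3))
E
```

```text
6.8833 [0.5863 0.0349 0.0333] yaw 70.6 rot [ 3.140e+00 -1.000e-03  1.232e+00] F [ 0.18 -0.34  1.1 ] M [ 0.072 -0.12   0.018] w 0.04 q6 -1.24
[ 0.008 -0.118  0.023]
[ 0.028 -0.101 -0.001]
[ 0.036 -0.147 -0.044]
[-0.028 -0.106  0.024]
```

Request:
carry_out --commands '[1,0,0,0,0,0,0,1,0,0,0,0,0,0,1,0,0,0,0,0,0,1,0,0,0,0,0,0,1,0,0,0,0,0,0]' --force 30

```text
time_s: 7.5
ee_pos: [0.5875, 0.0349, 0.0355]
eef_rot: [3.136, -0.002, 1.234]
force: [0.2, -2.1, 0.7]
grip_width: 0.01
```

```bash
python3 st.py
```

```text
7.5 [0.5875 0.0349 0.0355] yaw 70.7 rot [ 3.136e+00 -2.000e-03  1.234e+00] F [ 0.17 -2.12  0.74] M [-0.589  0.108 -0.045] w 0.01 q6 -1.24
```

Request:
carry_out --commands '[1,0,0,0,0,0,0,1,0,0,0,0,0,0,1,0,0,0,0,0,0]'

```text
time_s: 7.75
ee_pos: [0.5873, 0.034, 0.0355]
eef_rot: [3.136, -0.001, 1.234]
force: [-2.7, -6.9, 2.5]
grip_width: 0.0074
```

```bash
cat > st.py <<'E'
from h import *
import sys
R=[]
for i in range(int(sys.argv[1]) if len(sys.argv)>1 else 1):
    o=ctrl.get_obs(); R.append(np.r_[o['force'],o['moment']])
    if len(sys.argv)>1: im,d=viewer.camera('scene')
if len(sys.argv)>1:
    nut('scene',im,cloud('scene',d)); c=np.array(proj('scene',[.58,.03,.05])).astype(int); k=im[c[1]-90:c[1]+90,c[0]-90:c[0]+90]
    cv2.imwrite(f'pics/s{o["time_s"]:.2f}.png',cv2.resize(k,(540,540),interpolation=cv2.INTER_CUBIC))
print(round(o['time_s'],2),o['ee_pos'].round(4),'yaw',round(float(np.degrees(o['eef_rot'][2])),1),'rot',o['eef_rot'].round(3),'w',round(o['grip_width'],4),'q6',round(o['qpos'][5],2))
print('F/M',np.mean(R,0).round(3),'sd',np.std(R,0)[5].round(3))
E
python3 st.py 6; ls pics
```

```text
scene nut (array([0.5996, 0.0311]), array([85.1, 47. ]), np.float32(82.8)) 172 z [0.0592 0.234  0.2532]
8.0 [0.5872 0.034  0.0355] yaw 70.7 rot [ 3.136e+00 -1.000e-03  1.234e+00] w 0.0077 q6 -1.24
F/M [-2.48  -6.667  2.135 -1.225  0.341  0.046] sd 0.044
a.png
b.png
c2.png
s8.00.png
scene1.png
scene2.png
top1.png
top2.png
```

Request:
carry_out --commands '[1,0,0,0,0,0,-0.1,1,0,0,0,0,0,-0.2,1,0,0,0,0,0,-0.3]' --force 35

```text
time_s: 8.3
ee_pos: [0.5869, 0.0333, 0.0354]
eef_rot: [3.136, 0.0, 0.929]
force: [-2.3, -6.3, 0.1]
grip_width: 0.0076
```

```bash
python3 st.py
```

```text
8.3 [0.5869 0.0333 0.0354] yaw 53.2 rot [3.136 0.    0.929] w 0.0076 q6 -0.93
F/M [-2.292 -6.274  0.114 -1.191  0.372  0.058] sd 0.0
```

Request:
carry_out --commands '[1,0,0,0,0,0,-0.1,1,0,0,0,0,0,-0.2,1,0,0,0,0,0,-0.3]'

```text
time_s: 8.55
ee_pos: [0.5864, 0.0327, 0.0351]
eef_rot: [3.136, 0.002, 0.624]
force: [-3.4, -6.0, 0.5]
grip_width: 0.0073
```

```bash
python3 st.py
```

```text
8.55 [0.5864 0.0327 0.0351] yaw 35.8 rot [3.136e+00 2.000e-03 6.240e-01] w 0.0073 q6 -0.62
F/M [-3.369 -6.025  0.467 -0.997  0.522  0.057] sd 0.0
```

View pics/s8.00.png

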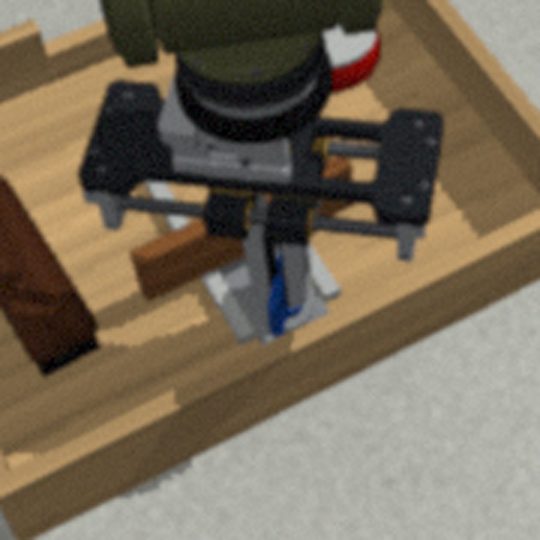

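Request:
carry_out --commands '[1,-0.03,-0.08,0,0,0,-0.1,1,-0.03,-0.08,0,0,0,-0.2,1,-0.03,-0.08,0,0,0,-0.3]'

```text
time_s: 8.8
ee_pos: [0.5857, 0.0321, 0.0349]
eef_rot: [3.137, 0.003, 0.319]
force: [-2.9, 0.8, 0.1]
grip_width: 0.0079
```

```bash
python3 st.py
```

```text
8.8 [0.5857 0.0321 0.0349] yaw 18.3 rot [3.137e+00 3.000e-03 3.190e-01] w 0.0079 q6 -0.32
F/M [-2.913  0.767  0.094  0.136  0.416  0.063] sd 0.0
```

Request:
carry_out --commands '[1,0,0,0,0,0,-0.1,1,0,0,0,0,0,-0.2,1,0,0,0,0,0,-0.3]'

```text
time_s: 9.05
ee_pos: [0.585, 0.0321, 0.0346]
eef_rot: [3.137, 0.005, 0.014]
force: [-5.0, -1.1, 0.5]
grip_width: 0.0078
```

```bash
python3 st.py
```

```text
9.05 [0.585  0.0321 0.0346] yaw 0.8 rot [3.137 0.005 0.014] w 0.0078 q6 -0.02
F/M [-4.952 -1.149  0.48  -0.248  0.829  0.031] sd 0.0
```

Request:
carry_out --commands '[1,-0.05,0,0,0,0,-0.1,1,-0.05,0,-0.02,0,0,-0.2,1,-0.05,0,-0.03,0,0,-0.3]'

```text
time_s: 9.3
ee_pos: [0.5842, 0.0321, 0.0343]
eef_rot: [3.136, 0.006, -0.291]
force: [-3.4, 0.1, 2.8]
grip_width: 0.0077
```

```bash
python3 st.py
```

```text
9.3 [0.5842 0.0321 0.0343] yaw -16.7 rot [ 3.136  0.006 -0.291] w 0.0077 q6 0.29
F/M [-3.41   0.13   2.834  0.036  0.626  0.036] sd 0.0
```

Request:
carry_out --commands '[1,0,0.03,0,0,0,-0.1,1,0,0.03,-0.02,0,0,-0.2,1,0,0.03,-0.03,0,0,-0.3]'

```text
time_s: 9.55
ee_pos: [0.5836, 0.0324, 0.034]
eef_rot: [3.135, 0.007, -0.596]
force: [-6.7, 0.7, 4.8]
grip_width: 0.0079
```

```bash
python3 st.py
```

```text
9.55 [0.5836 0.0324 0.034 ] yaw -34.1 rot [ 3.135  0.007 -0.596] w 0.0079 q6 0.59
F/M [-6.686  0.714  4.788 -0.021  1.123  0.014] sd 0.0
```

Request:
carry_out --commands '[1,0,0.05,0,0,0,-0.1,1,0,0.05,-0.02,0,0,-0.2,1,0,0.05,-0.03,0,0,-0.3]'

```text
time_s: 9.8
ee_pos: [0.583, 0.0329, 0.0337]
eef_rot: [3.134, 0.008, -0.901]
force: [-5.5, 0.8, 6.2]
grip_width: 0.0077
```

```bash
python3 st.py
```

```text
9.8 [0.583  0.0329 0.0337] yaw -51.6 rot [ 3.134  0.008 -0.901] w 0.0077 q6 0.89
F/M [-5.539  0.789  6.215  0.045  1.078  0.024] sd 0.0
```

Request:
carry_out --commands '[1,-0.02,0.05,0,0,0,-0.1,1,-0.02,0.05,0,0,0,-0.2,1,-0.02,0.05,0,0,0,-0.3]'

```text
time_s: 10.05
ee_pos: [0.5825, 0.0335, 0.0337]
eef_rot: [3.133, 0.009, -1.206]
force: [-2.4, 1.3, 1.0]
grip_width: 0.0077
```

```bash
python3 st.py
```

```text
10.05 [0.5825 0.0335 0.0337] yaw -69.1 rot [ 3.133  0.009 -1.206] w 0.0077 q6 1.2
F/M [-2.387  1.255  0.991  0.355  0.451 -0.037] sd 0.0
```

Request:
carry_out --commands '[1,0,0.05,0,0,0,-0.1,1,0,0.05,0,0,0,-0.2,1,0,0.05,0,0,0,-0.3]'

```text
time_s: 10.3
ee_pos: [0.5823, 0.0342, 0.0335]
eef_rot: [3.133, 0.009, -1.511]
force: [-1.4, 3.1, 1.0]
grip_width: 0.0076
```

```bash
python3 st.py
```

```text
10.3 [0.5823 0.0342 0.0335] yaw -86.6 rot [ 3.133  0.009 -1.511] w 0.0076 q6 1.5
F/M [-1.441  3.077  0.992  0.424  0.175  0.028] sd 0.0
```

Request:
carry_out --commands '[1,0,0.05,0,0,0,-0.1,1,0,0.05,0,0,0,-0.2,1,0,0.05,0,0,0,-0.3]'

```text
time_s: 10.55
ee_pos: [0.5823, 0.035, 0.0334]
eef_rot: [3.133, 0.009, -1.816]
force: [0.7, 3.3, -1.6]
grip_width: 0.0078
```

```bash
python3 st.py
```

```text
10.55 [0.5823 0.035  0.0334] yaw -104.0 rot [ 3.133  0.009 -1.816] w 0.0078 q6 1.8
F/M [ 0.723  3.307 -1.557  0.516 -0.16   0.092] sd 0.0
```

Request:
carry_out --commands '[0.15,0,0,0,0,0,0,0.15,0,0,0,0,0,0,0.15,0,0,0,0,0,0,0.15,0,0,3,0,0,0,0.15,0,0,6,0,0,0,0.15,0.4,0,6,0,0,0.125,0.15,0.4,0,6,0,0,0.25,0.15,0.4,0,6,0,0,0.375,0.15,0.4,0,6,0,0,0.5,0.15,0.4,0,6,0,0,0.625,0.15,0.4,0,6,0,0,0.75,0.15,0.4,0,6,0,0,0.875]'

```text
time_s: 11.55
ee_pos: [0.5862, 0.0349, 0.0934]
eef_rot: [3.132, 0.009, -0.932]
force: [-0.1, 0.7, -0.3]
grip_width: 0.0398
```

```bash
python3 st.py 5
python3 - <<'E'
from h import *
im,W=look('top');
try: nut('top',im,W)
except Exception as e: print(e)
for n in ('top','scene'):
    for r in nets.silhouettes(n,'wingnut')[:1]: print(n,r['confidence'],r['extent'])
E
```

```text
scene nut (array([0.5981, 0.0344]), array([61.1, 66.3]), np.float32(134.6)) 238 z [0.0566 0.2909 0.3096]
11.75 [0.5863 0.0349 0.0934] yaw -54.1 rot [ 3.132  0.009 -0.944] w 0.0401 q6 0.94
F/M [ 0.124  0.462 -0.005 -0.017 -0.008  0.008] sd 0.031
top upright side 1 s mid -0.0462 [-0.0518 -0.0405] 43
index -1 is out of bounds for axis 0 with size 0
top 0.57 [168.7, 218.9, 209.1, 258.6]
scene 0.87 [259.0, 256.6, 276.6, 294.5]
```

Request:
carry_out --commands '[0.15,0,0,0,0,0,0.125,0.15,0,0,0,0,0,0.25,0.15,0,0,0,0,0,0.375,0.15,0,0,0,0,0,0.5,0.15,0,0,0,0,0,0.625,0.15,0,0,0,0,0,0.75,0.15,0,0,0,0,0,0.875,0.15,0,0,0,0,0,1.0,0.15,0,0,0,0,0,1.125,0.15,0,0,0,0,0,1.25,0.15,0,0,0,0,0,1.375,0.15,0,0,0,0,0,1.5]'

```text
time_s: 12.95
ee_pos: [0.5862, 0.0349, 0.0934]
eef_rot: [3.133, 0.009, 0.562]
force: [-0.2, -0.3, -0.2]
grip_width: 0.0397
```

Run:
```python
from h import *
from scipy.spatial.transform import Rotation as Ro
im,d=viewer.camera('scene'); W=cloud('scene',d)
hsv=cv2.cvtColor(im,cv2.COLOR_BGR2HSV); x,y,z=W[...,0],W[...,1],W[...,2]
m=(hsv[...,0]>100)&(hsv[...,0]<130)&(hsv[...,1]>120)&((x-B[0])**2+(y-B[1])**2<.04**2)&(z>.03)&(z<.07)
q=W[m]; print(rect(q),len(q),np.percentile(q[:,2],[50,95,98]).round(4))
o=ctrl.get_obs(); print(o['ee_pos'],o['eef_rot'])
R=Ro.from_euler('xyz',o['eef_rot']); 
for yaw in (70,73,76,79): print(yaw,(Ro.from_euler('xyz',[np.pi,0,np.radians(yaw)])*R.inv()).as_rotvec().round(3))
c=np.array(proj('scene',[.58,.03,.05])).astype(int); k=im[c[1]-50:c[1]+50,c[0]-50:c[0]+50]
cv2.imwrite('pics/n3.png',cv2.resize(k,(500,500),interpolation=cv2.INTER_CUBIC))
```

```text
(array([0.5864, 0.0347]), array([ 8.1, 54.4]), np.float32(165.9)) 147 [0.0553 0.0589 0.0595]
[0.58621641 0.03491475 0.09340781] [3.13251582 0.00917215 0.57236118]
70 [0.013 0.001 0.649]
73 [0.013 0.002 0.702]
76 [0.013 0.002 0.754]
79 [0.013 0.002 0.806]
```

View pics/n3.png

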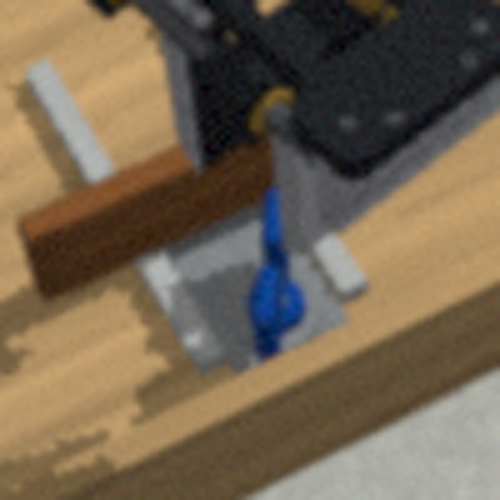

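Request:
carry_out --commands '[0.15,0,0,0,0.003,0,0.12,0.15,0,0,0,0.006,0,0.24,0.15,0,0,0,0.01,0,0.36,0.15,0,0,0,0.013,0.002,0.48,0.15,0,-0.12,0,0.013,0.002,0.6,0.15,0,-0.12,0,0.013,0.002,0.7,0.15,0,-0.12,0,0.013,0.002,0.754,0.15,0,-0.12,-2,0.013,0.002,0.754,0.15,0,-0.12,-4,0.013,0.002,0.754,0.15,0,-0.12,-6.0,0.013,0.002,0.754,0.15,0,-0.12,-6.0,0.013,0.002,0.754,0.15,0,-0.12,-6.0,0.013,0.002,0.754]'

```text
time_s: 14.0
ee_pos: [0.5859, 0.0337, 0.0331]
eef_rot: [-3.14, 0.0, 1.324]
force: [0.3, 0.1, 0.2]
grip_width: 0.0398
```

```bash
python3 st.py
```

```text
14.0 [0.5859 0.0337 0.0331] yaw 75.8 rot [-3.14   0.     1.324] w 0.0398 q6 -1.33
F/M [ 0.25   0.074  0.175  0.054 -0.135  0.03 ] sd 0.0
```

Request:
carry_out --commands '[1,0,0,0,0,0,0,1,0,0,0,0,0,0,1,0,0,0,0,0,0,1,0,0,0,0,0,0,1,0,0,0,0,0,0,1,0,0,0,0,0,0,1,0,0,0,0,0,0]'

```text
time_s: 14.58
ee_pos: [0.5862, 0.0341, 0.0336]
eef_rot: [-3.141, -0.0, 1.324]
force: [0.5, 3.2, 3.8]
grip_width: 0.0077
```

```bash
python3 st.py
```

```text
14.58 [0.5862 0.0341 0.0336] yaw 75.8 rot [-3.141 -0.     1.324] w 0.0077 q6 -1.33
F/M [ 0.527  3.165  3.849  0.755 -0.237  0.005] sd 0.0
```

Request:
carry_out --commands '[1,0,0.02,0,0,0,-0.1,1,0,0.02,0,0,0,-0.2,1,0,0.02,0,0,0,-0.25]'

```text
time_s: 14.83
ee_pos: [0.5861, 0.0339, 0.0335]
eef_rot: [-3.141, 0.0, 1.068]
force: [0.8, -0.5, 0.1]
grip_width: 0.0073
```

```bash
python3 st.py
```

```text
14.83 [0.5861 0.0339 0.0335] yaw 61.2 rot [-3.141  0.     1.068] w 0.0073 q6 -1.07
F/M [ 0.763 -0.536  0.123 -0.329 -0.062  0.113] sd 0.0
```

Request:
carry_out --commands '[1,0,0,0,0,0,-0.1,1,0,0,0,0,0,-0.2,1,0,0,0,0,0,-0.25]'

```text
time_s: 15.08
ee_pos: [0.5859, 0.0336, 0.0334]
eef_rot: [-3.141, 0.001, 0.813]
force: [-0.5, -2.5, 0.3]
grip_width: 0.0079
```

```bash
python3 st.py
```

```text
15.08 [0.5859 0.0336 0.0334] yaw 46.6 rot [-3.141e+00  1.000e-03  8.130e-01] w 0.0079 q6 -0.82
F/M [-0.539 -2.519  0.299 -0.263  0.016  0.098] sd 0.0
```

Request:
carry_out --commands '[1,0,0,0,0,0,-0.1,1,0,0,0,0,0,-0.2,1,0,0,0,0,0,-0.25]'

```text
time_s: 15.33
ee_pos: [0.5856, 0.0333, 0.0333]
eef_rot: [-3.141, 0.002, 0.557]
force: [-1.3, -0.1, 1.2]
grip_width: 0.0077
```

```bash
python3 st.py
```

```text
15.33 [0.5856 0.0333 0.0333] yaw 31.9 rot [-3.141e+00  2.000e-03  5.570e-01] w 0.0077 q6 -0.56
F/M [-1.294 -0.136  1.154 -0.141  0.114  0.098] sd 0.0
```

```bash
cat > mz.py <<'E'
from h import *
R=[]
for i in range(10):
    o=ctrl.get_obs(); R.append(np.r_[o['force'],o['moment']]); viewer.camera('top')
R=np.array(R); print(round(o['time_s'],2),'yaw',round(float(np.degrees(o['eef_rot'][2])),2),o['ee_pos'].round(4),'F',R.mean(0)[:3].round(2),'Mz',R[:,5].round(3),R[:,5].mean().round(4))
E
python3 mz.py
```

```text
15.78 yaw 32.27 [0.5856 0.0334 0.0333] F [-2.18 -1.83  0.51] Mz [ 0.098  0.07   0.026 -0.012 -0.067 -0.075 -0.073 -0.015 -0.039  0.063] -0.0024
```

Request:
carry_out --commands '[1,0.02,0.03,0,0,0,-0.07,1,0.02,0.03,0,0,0,-0.14]'

```text
time_s: 16.0
ee_pos: [0.5855, 0.0334, 0.0332]
eef_rot: [-3.141, 0.003, 0.421]
force: [-5.1, -3.8, 1.6]
grip_width: 0.0074
```

```bash
python3 mz.py
```

```text
16.45 yaw 24.26 [0.5855 0.0333 0.0332] F [-4.36 -4.26  1.53] Mz [ 0.174  0.078  0.001 -0.032  0.004 -0.058 -0.013 -0.092 -0.074 -0.018] -0.0029
```

Request:
carry_out --commands '[1,0.02,0.03,0,0,0,-0.07,1,0.02,0.03,0,0,0,-0.14]'

```text
time_s: 16.67
ee_pos: [0.5853, 0.0333, 0.0331]
eef_rot: [-3.141, 0.004, 0.281]
force: [-5.4, -4.3, 2.0]
grip_width: 0.0076
```

```bash
python3 mz.py
```

```text
17.12 yaw 16.26 [0.5853 0.0333 0.0331] F [-4.93 -4.62  1.79] Mz [ 0.135  0.101 -0.032 -0.    -0.031 -0.066 -0.02  -0.014  0.026 -0.058] 0.0041
```

```bash
cat > t.py <<'E'
from station import ctrl
import numpy as np
o=ctrl.get_obs(); print(round(o['time_s'],2),'yaw',round(float(np.degrees(o['eef_rot'][2])),2),'F',o['force'].round(2),'Mz',o['moment'][2].round(3),'tau',o['tau'][3:].round(4),'v6',o['joint_vel'][5].round(3))
E
python3 t.py
```

```text
17.17 yaw 16.27 F [-4.18 -4.55  2.52] Mz 0.009 tau [ 1.1025 -1.2683 -0.0318] v6 -0.0
```

Request:
carry_out --commands '[1,0,0,0,0,0,-0.03,1,0,0,0,0,0,-0.06]'

```text
time_s: 17.33
ee_pos: [0.5852, 0.0332, 0.0331]
eef_rot: [-3.141, 0.004, 0.223]
force: [-3.7, -3.0, 1.3]
grip_width: 0.0073
```

```bash
python3 t.py
```

```text
17.33 yaw 12.79 F [-3.66 -3.02  1.35] Mz 0.142 tau [ 0.7466 -0.8111 -0.7399] v6 0.361
```

Request:
carry_out --commands '[1,0,0,0,0,0,-0.03,1,0,0,0,0,0,-0.06]'

```text
time_s: 17.5
ee_pos: [0.5851, 0.0332, 0.0331]
eef_rot: [-3.141, 0.005, 0.162]
force: [-3.1, -2.0, 0.7]
grip_width: 0.0078
```

```bash
python3 t.py
```

```text
17.5 yaw 9.3 F [-3.07 -1.98  0.69] Mz 0.185 tau [ 0.6644 -0.7555 -0.576 ] v6 0.354
```

Request:
carry_out --commands '[1,0,0,0,0,0,-0.02,1,0,0,0,0,0,-0.04]'

```text
time_s: 17.67
ee_pos: [0.5851, 0.0332, 0.0331]
eef_rot: [-3.141, 0.005, 0.122]
force: [-3.6, -1.5, 0.9]
grip_width: 0.0076
```

```bash
python3 t.py
```

```text
17.67 yaw 6.97 F [-3.64 -1.47  0.86] Mz 0.153 tau [ 0.6572 -0.7427 -0.2611] v6 0.237
```

Request:
carry_out --commands '[1,0,0,0,0,0,-0.02,1,0,0,0,0,0,-0.04]'

```text
time_s: 17.83
ee_pos: [0.585, 0.0332, 0.0331]
eef_rot: [-3.141, 0.005, 0.08]
force: [-2.9, -2.3, 1.8]
grip_width: 0.0076
```

```bash
python3 t.py
```

```text
17.83 yaw 4.59 F [-2.89 -2.34  1.79] Mz 0.13 tau [ 0.6609 -0.7814 -0.3346] v6 0.239
```

Request:
carry_out --commands '[1,0,0,0,0,0,-0.02,1,0,0,0,0,0,-0.04]'

```text
time_s: 18.0
ee_pos: [0.5849, 0.0332, 0.033]
eef_rot: [-3.141, 0.005, 0.038]
force: [-3.8, -2.6, 0.9]
grip_width: 0.0078
```

```bash
python3 t.py
cat > fit.py <<'E'
import numpy as np,sys
from scipy.optimize import curve_fit
d=[(-53.2,.058),(-35.8,.057),(-18.3,.063),(-.8,.031),(16.7,.036),(34.1,.014),(51.6,.024),(69.1,-.037),(86.6,.028),(104,.092),
(180-61.2,.113),(180-46.6,.098),(180-31.9,.098),(180-24.3,.174),(180-16.3,.135),(180-12.8,.142),(180-9.3,.185)]+eval(sys.argv[1])
x,y=np.array(d).T
for b in (.025,.035):
    f=lambda x,k,x0:b+k*np.maximum(0,x-x0)
    p,c=curve_fit(f,x,y,[.0014,90]); print(b,p,np.sqrt(np.diag(c)),'now',f(x[-1],*p),'rms',np.std(y-f(x,*p)))
E
```

```text
18.0 yaw 2.2 F [-3.84 -2.59  0.94] Mz 0.244 tau [ 0.6647 -0.8209 -0.316 ] v6 0.235
```

```bash
python3 fit.py "[(173.03,.153),(175.41,.13),(177.8,.244)]"
```

```text
0.025 [1.44404692e-03 7.33110191e+01] [3.22179815e-04 1.78644705e+01] now 0.175886990892877 rms 0.03082412371677091
0.035 [1.44404691e-03 8.02360015e+01] [3.21166579e-04 1.63837638e+01] now 0.17588699078509099 rms 0.03076567247700658
```

Request:
carry_out --commands '[0.4,0,0,0,0,0,0,0.4,0,0,0,0,0,0,0.4,0,0,0,0,0,0,0.4,0,0,0,0,0,0,0.4,0,0,3,0,0,0,0.4,0,0,7,0,0,0,0.4,-4,-2,11,0,0,0,0.4,-8,-5,14,0,0,0,0.4,-12,-8,15,0,0,0,0.4,-15,-12,15,0,0,0,0.4,-18,-15,15,0,0,0,0.4,-18,-15,15,0,0,0]'

```text
time_s: 19.0
ee_pos: [0.4086, -0.1126, 0.183]
eef_rot: [3.141, 0.004, 0.039]
force: [1.1, -0.7, -1.1]
grip_width: 0.0286
```

```bash
python3 - <<'E'
from h import *
V=[]
for n in('top','scene'):
    im,W=look(n); nut(n,im,W)
    V.append(im)
    for t in ('polish','brush','flask'):
        for r in nets.silhouettes(n,t)[:1]: p=W[r['region']]; p=p[~np.isnan(p[:,0])]; print(t,np.array(r['extent']).round(),np.median(p,0).round(3))
    c=np.array(proj(n,[.57,.03,.03])).astype(int); k=im[c[1]-60:c[1]+60,c[0]-60:c[0]+60]; V[-1]=cv2.resize(k,(400,400),interpolation=cv2.INTER_CUBIC)
cv2.imwrite('pics/c4.png',np.hstack(V))
E
python3 mz.py
```

```text
top upright side 1 s mid -0.0466 [-0.0521 -0.0402] 101
top upright side -1 s mid -0.0465 [-0.0522 -0.0406] 104
top nut (array([0.5864, 0.0347]), array([ 6.3, 50.9]), np.float32(92.0)) 56 z [0.0562 0.0588 0.06  ]
polish [321. 290. 354. 320.] [0.391 0.096 0.037]
brush [414. 204. 452. 262.] [ 0.541 -0.111  0.045]
flask [165. 216. 209. 257.] [0.521 0.391 0.127]
scene upright side 1 s mid -0.0457 [-0.0525 -0.0414] 154
scene upright side -1 s mid -0.0457 [-0.0531 -0.0408] 179
scene nut (array([0.5857, 0.0348]), array([ 8.6, 52.9]), np.float32(91.7)) 273 z [0.0472 0.0575 0.0582]
polish [266. 182. 298. 214.] [0.4   0.094 0.037]
brush [154. 241. 206. 308.] [ 0.547 -0.111  0.045]
flask [432. 155. 484. 242.] [0.545 0.392 0.109]
19.85 yaw 2.2 [ 0.4099 -0.1118  0.1824] F [-0.13  0.22 -0.12] Mz [ 0.044 -0.02   0.006 -0.039 -0.011 -0.013  0.025  0.03   0.015  0.058] 0.0095
```

View pics/c4.png

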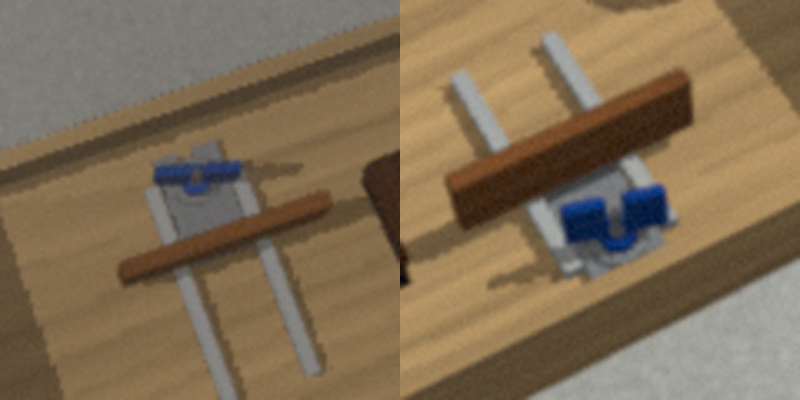

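```bash
python3 -c "
from station import ticket
print(ticket.hand_in())"
```

```text
the job is handed in; nothing more can be done
None
```

The stop is home around the bolt, the wing nut is tightened by my torque estimate, and the job is handed in. It took about 20 s on the robot's clock.

- **Stop:** I pushed it along its guide with the shut fingers until it seated against the bolt at about 15 N. The last pictures put its upright 46 to 46.5 mm before the bolt's axis, against 46.5 mm expected.
- **Nut:** I turned it clockwise about 249° in two grasps. The turning torque at the end was about 0.17 N m (0.176 fitted, with a sensor offset of about +0.01), inside the 0.14 to 0.21 N m band. The nut stayed at its angle after release.
- **Other things:** the polish tin, brush and flask show no real shift (within 1 mm, except one brush reading of 6 mm that the second camera puts at 1 mm). The robot is clear of everything.

**Doubtful points:**
- **Noisy torque:** single moment readings scattered by about 0.03 N m and the last one was 0.244. The 0.17 comes from a line fitted to 20 readings and is good to roughly ±0.015 N m.
- **Holding torque:** it fell to about zero at rest, so only readings taken while turning were used.
- **Clamping force:** it was never measured directly. It is inferred at about 14 N (roughly 12 to 18 N, given the 20 percent friction spread), against the 11 to 19 N wanted.

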